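Pack the short oil filter under the toolbox tray

ROBOT

A 7-joint arm with a two-finger parallel gripper is mounted at the origin on the work surface. World frame = base frame: x ahead of the robot, y to its left, z up, the work surface at z = 0. Lengths are in m, angles in rad, forces in N, time in s.
With the tool pointing down it reaches from about 0.425 to 0.875 m from the base axis. Payload 8.4 kg.
Tool frame: the origin (TCP) lies on the mounting face of the last link; the fingertips stand 173 mm ahead of it and the grasp point (between the pads) lies 155 mm ahead of it (env.nose_length is the distance from the TCP to the fingertips, in m); z points along the fingers, y is the line along which they close (so a half turn about z gives the same grasp; the last joint's range is limited). The gripper opens to 85 mm and grips with 20 to 120 N. Pads are 22 mm wide; open, the fingers measure 114 mm over their backs; the gripper's body (76 mm by 85 mm) begins 54 mm behind the grasp point. The pads swing forward as they close: fully open they stand 13 mm farther back than shut.
Start: joints at [-1.266, 0.333, 0.04, 1.465, -0.013, 1.343, -0.059], TCP at [0.255, 0.598, 0.405] pointing down, gripper open.
Joint ranges: [-2.58, 2.58], [-0.38, 2.09], [-1.3, 1.39], [0.25, 2.4], [-1.5, 4.64], [0.08, 2.09], [-2.65, 2.65]. Speed limits (rad/s): [2.22, 2.22, 2.79, 2.79, 3.14, 3.14, 3.14].

INTERFACE

Orientations are given as a unit quaternion [x, y, z, w].
In Python, from rig import status, grab_frame, camera_info, env gives the robot as it stands.
- The arm moves only by the tool apply_moves, never from a script. Its argument "steps" is a list of rows, each an object of numbers: "x", "y", "z": the shift along the tool's x, y, z in cm; "wx", "wy", "wz": the turn, a rotation vector about the tool's x, y, z in degrees; "claw": the finger opening in cm, from 0 to 8.54. A call has 1 to 5 rows; each row shifts and turns the commanded pose from where the row before left it, along the tool's axes as they then stand; what a row does not reach is not made up. A row lasts 1/8 s, in which the tool goes at most 62.5 mm and 10.7 degrees, less where a joint would pass 70% of its speed; a pose out of reach is approached as far as the arm can. A call with a gripper value outside its range is refused whole. The fingers move at their own pace and stop on an object; "squeeze" is the grip in N (left out, the last holds). Time passes only in rows, so rows that do not move let the fingers close. It gives the time, the measured TCP pose, the force, the opening and the grip force at its end, in the units of the state.
- status.read_state(): the state, without advancing time (a new reading comes with each control period).
- grab_frame(name): name is "scene" or "top" or "wrist"; returns the picture (400x640x3 uint8, blue, green, red); there is no depth.
- camera_info(name): a dict with "fx", "fy", "cx", "cy" (pixels), "R" (3x3) and "t" (3): a world point X has camera coordinates R X + t; the wrist camera has in their place "T_tool_cam" (4x4, takes a point from camera to tool coordinates, whose origin is the TCP and whose axes are the flange's). Camera axes: x right, y down, z forward; pixel columns grow to the right and rows downward; lengths in m; the calibration is good to about 2 mm. A picture is of the moment at which its call begins: read the wrist's pose just before it. camera_info takes no time and is no camera call.
- env.hand_in(): hands the job in; it is judged then, once.
The state is a dict: "time_s": time; "joint_pos": joint angles; "joint_vel": joint speeds; "joint_efforts": joint torques, N m; "eef_pos": TCP position; "orientation": TCP orientation; "ft_force": force on the tool from outside, world axes, zero at the start; "moment": the same for the moment, N m; "width": finger opening in m; "grip_force": force on a finger pad.
Only numpy, scipy, OpenCV 4.12 (cv2) and the standard library are available. Lean on these libraries where they do the work, as an engineer would, in place of code of your own. Each camera call takes 0.05 s, during which the arm holds its last target. There are 200 camera calls.

TASK

Lift the toolbox's tray by its handle and swing it up and over to the robot's left until it rests fully open, then gently stand the shortest of the three oil filters upright on the floor of the compartment underneath. Finally swing the tray back down over it until the tray is fully home.

Things in the scene. Friction and masses are not known exactly. Their poses are not given: they have to be found in the camera images.
- tray_swing (a joint): Angle q (rad) of the tray's links: 0 = home, 1.75 = open stop. The tray stays level and moves on a 120 mm arc: from home, 120*(cos 0.349 - cos(0.349+q)) mm along the compartment's +y and 120*(sin(0.349+q) - sin 0.349) mm up; at 1.75: 174 mm aside, 63 mm up. Short of 1.22 (the top) it sinks home by its weight, beyond it to the open stop, damped. Lifting takes about 6 N.
- tray_handle (a point): Centre of the tray's handle: black bar 116 mm long (x), 14 thick (y), 16 high, on posts 50 mm either side, 140 mm above the table when home. Free beside it to 35 mm below its centre. It crosses the middle of a steel tray 280 x 170 mm (x, y) whose walls end 25 mm below the bar's centre, floor 57 mm below. x along box and bar, y to the side where the tray opens, z up.
- compartment (a point): Centre of the inner floor of the blue toolbox's compartment, 4 mm above the table; x along the box, y to the side where the tray opens (the robot's left; the box is turned at most 15 degrees), z up. Inside 300 x 192 mm (x, y); walls 4 mm thick, ending 86 mm above this floor. Tray home: its underside is 76 mm above this floor. Tray open: its near edge is at y = +89 mm, underside 139 mm above this floor..
- filter_short_mid (a point): Centre (half-way up) of the shortest of three white spin-on oil filters standing on the table: a round canister 56 mm in diameter, 64 mm high, 0.17 to 0.34 kg; z is its axis, up. The other two have the same diameter and are 98 and 125 mm high, too tall for the compartment; they stand at least 85 mm away, centre to centre.
There are look-alikes about, which are no part of the job. Leave any green or red look-alike of the part that bears filter_short_mid alone.

How it is judged:
By the outcome, as a careful person would: the job done as asked, in the order asked, and still so for the second after the job is handed in, with the robot touching nothing.
It also fails if it takes over 72 s, if anything falls off the work surface, if the arm or the gripper's body presses on something with over 40 N, if the wrist force passes 120 N, or if a joint passes its speed limit or range.

## Working session

There is one attempt and no reset: what is moved stays moved. The work goes in short steps, Python scripts to look and compute and a tool call to move; the robot and the scene stay as the last step left them, time stands still between calls to the robot, and variables do not carry over. Pictures are saved under pics/ and viewed, at most 13 in all, crops included, and the job is handed in when it is done.

Besides the shell and the picture viewer there is one more tool, called as a command line: name --argument value ..., lists and objects as JSON in quotes. apply_moves: Moves the arm, as the interface text tells. Its arguments: {"type":"object","properties":{"steps":{"type":"array","items":{"type":"object","properties":{"x":{"type":"number"},"y":{"type":"number"},"z":{"type":"number"},"wx":{"type":"number"},"wy":{"type":"number"},"wz":{"type":"number"},"claw":{"type":"number"}}}},"squeeze":{"type":"number"}},"required":["steps"]}

```bash
mkdir -p pics; python3 - <<'E'
from rig import status, grab_frame, camera_info, env
import cv2,numpy as np
s=status.read_state(); print(s['time_s'],s['eef_pos'],s['orientation'],s['width'],env.nose_length)
for n in ('scene','top'):
    cv2.imwrite(f'pics/{n}0.png',grab_frame(n))
    c=camera_info(n); print(n,c['fx'],c['cx'],c['cy'],np.round(c['R'],3).tolist(),c['t'])
print(camera_info('wrist'))
E
```

```text
0.0 [0.25531159 0.59755312 0.40381076] [ 2.00515736e-01  9.79690125e-01 -8.29988054e-04 -9.55780800e-05] 0.08554975592535378 0.1734
scene 468.0138419981018 321.38851788680876 193.59605926315248 [[0.635, 0.773, -0.001], [0.442, -0.364, -0.82], [-0.634, 0.521, -0.572]] [-0.32397586 -0.20989712  1.59694037]
top 413.4770837057234 319.11313020280755 199.6490495164417 [[0.004, -1.0, -0.006], [-0.981, -0.003, -0.194], [0.194, 0.006, -0.981]] [-0.08992758  0.59416117  0.91061512]
{'fx': 287.8163317154934, 'fy': 287.8163317154934, 'cx': 319.5543261058087, 'cy': 202.91910710047824, 'T_tool_cam': array([[ 5.57815751e-04, -9.45679957e-01, -3.25098612e-01,
         8.28286255e-02],
       [ 9.99999814e-01,  6.08274843e-04, -5.35766055e-05,
        -2.26132229e-04],
       [ 2.48415629e-04, -3.25098522e-01,  9.45680120e-01,
         3.05049176e-02],
       [ 0.00000000e+00,  0.00000000e+00,  0.00000000e+00,
         1.00000000e+00]])}
```

View pics/top0.png

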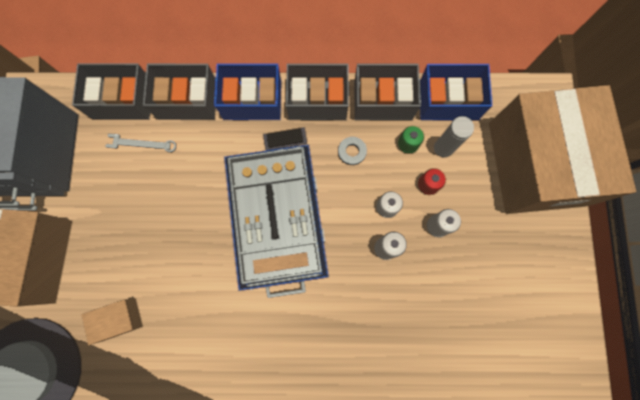

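View pics/scene0.png

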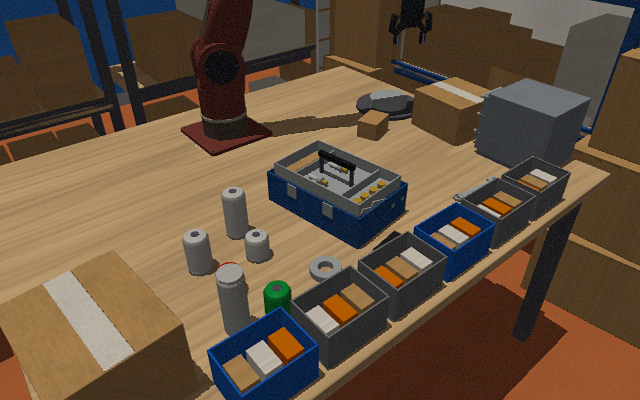

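Top view: candidates for the short filter are white (391,204), white (394,244) and white (448,222). Look-alikes are red (432,181), green (411,140) and a grey bottle (459,135). In the scene view the short white one is at (257,245). Handle bar runs from (268,185) to (275,238) in the top view.

```bash
cat > h.py <<'E'
from rig import status, grab_frame, camera_info, env
import cv2,numpy as np
from scipy.spatial.transform import Rotation as Ro
def cam(n):
    c=camera_info(n)
    if n!='wrist': return c,np.array(c['R']).T,-np.array(c['R']).T@np.array(c['t'])
    s=status.read_state(); Rt=Ro.from_quat(s['orientation']).as_matrix(); T=np.array(c['T_tool_cam'])
    return c,Rt@T[:3,:3],Rt@T[:3,3]+np.array(s['eef_pos'])
def ray(n,u,v,z,C=None):
    c,R,o=C or cam(n)
    d=R@np.array([(u-c['cx'])/c['fx'],(v-c['cy'])/c['fy'],1]); return o+d*(z-o[2])/d[2]
def proj(n,X,C=None):
    c,R,o=C or cam(n); p=R.T@(np.array(X)-o); return p[:2]/p[2]*[c['fx'],c['fy']]+[c['cx'],c['cy']]
def togo(xyz):  # tool-frame cm from current TCP to world tcp target
    s=status.read_state(); return Ro.from_quat(s['orientation']).inv().apply(np.array(xyz)-s['eef_pos'])*100
E
python3 - <<'E'
from h import *
for uv in [(391,204),(394,244),(448,222)]:
    for z in (.064,.098,.125):
        p=ray('top',*uv,z); print(uv,z,p.round(3),proj('scene',p).round(0))
a=ray('top',268,185,.148);b=ray('top',275,238,.148);print(a,b,(a+b)/2,np.degrees(np.arctan2(*(a-b)[1::-1])),np.linalg.norm(a-b))
t=cv2.imread('pics/top0.png');s=cv2.imread('pics/scene0.png')
f=lambda i:cv2.resize(i,None,fx=4,fy=4,interpolation=2)
cv2.imwrite('pics/c1.png',np.vstack([np.hstack([f(t[170:240,220:320]),f(t[180:250,370:470])]),np.hstack([f(s[200:270,210:310]),f(s[140:210,290:390])])]))
E
```

```text
(391, 204) 0.064 [ 0.583 -0.255  0.064] [255. 232.]
(391, 204) 0.098 [ 0.577 -0.249  0.098] [254. 218.]
(391, 204) 0.125 [ 0.572 -0.245  0.125] [254. 207.]
(394, 244) 0.064 [ 0.491 -0.259  0.064] [232. 214.]
(394, 244) 0.098 [ 0.488 -0.253  0.098] [232. 201.]
(394, 244) 0.125 [ 0.485 -0.248  0.125] [232. 190.]
(448, 222) 0.064 [ 0.542 -0.385  0.064] [194. 247.]
(448, 222) 0.098 [ 0.537 -0.374  0.098] [195. 232.]
(448, 222) 0.125 [ 0.533 -0.366  0.125] [195. 220.]
[0.60825406 0.02079703 0.148     ] [0.4949109  0.00304592 0.148     ] [0.55158248 0.01192147 0.148     ] 8.901006558070563 0.11472477678613052
```

View pics/c1.png

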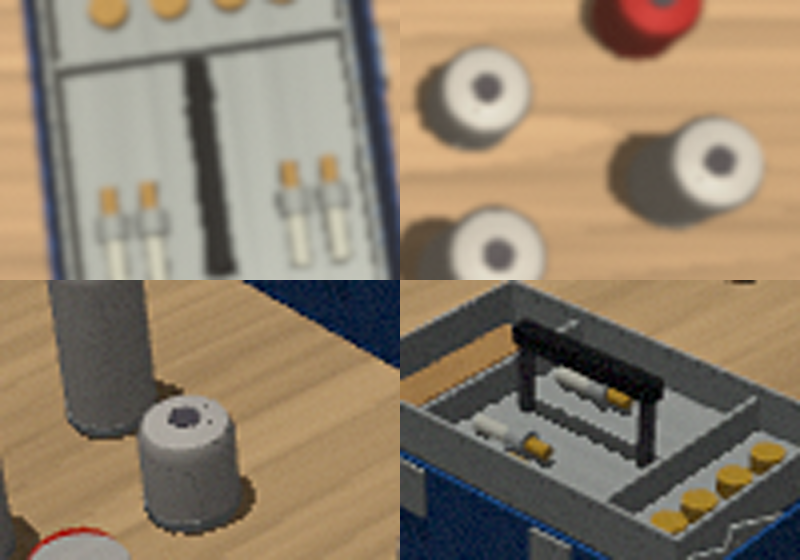

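The short filter is top-view (391,203), which matches scene (256,234). It is white, squat and about 64 mm high. The handle centre is near (0.552, 0.012) with yaw 8.9°. Next I turn the tool and travel over it.

apply_moves --steps '[{"wz":-10.6},{"wz":-10.6},{"wz":-10.6},{"x":-1.0,"y":-3},{"x":-1.8,"y":-5.4}]' --squeeze 40

```text
validation failed for argument at $.st...
```

apply_moves --steps '[{"x":-1.8,"y":-5.4},{"x":-1.8,"y":-5.4},{"x":-1.8,"y":-5.4},{"x":-1.8,"y":-5.4},{"x":-1.8,"y":-5.4}]'

```text
validation failed for argument at $.st...
```

apply_moves --steps '[{"x":-1.8,"y":-5.4},{"x":-1.8,"y":-5.4},{"x":-1.8,"y":-5.4},{"x":-1,"y":-4},{}]'

```text
validation failed for argument at $.st...
```

```bash
python3 - <<'E'
from h import *
s=status.read_state();print(s['time_s'],s['eef_pos'],s['orientation'],s['joint_pos'],togo([.552,.012,.295]))
C=cam('wrist');cv2.imwrite('pics/w1.png',grab_frame('wrist'))
for k in(-.058,0,.058):
    a=np.radians(8.9);print(proj('wrist',[.552+k*np.cos(a),.012+k*np.sin(a),.148],C))
E
```

```text
0.1 [0.25532498 0.59757406 0.40393273] [ 2.00535181e-01  9.79686243e-01 -7.06406471e-04 -8.88911930e-05] [-1.26623638  0.33380241  0.03989032  1.4661869  -0.01338992  1.34329324
 -0.05851903] [-50.28875903 -42.17514119  10.9586523 ]
[-15.7305829  524.32496843]
[ 19.3822725  544.77395309]
[ 51.82998272 563.67081355]
```

View pics/w1.png

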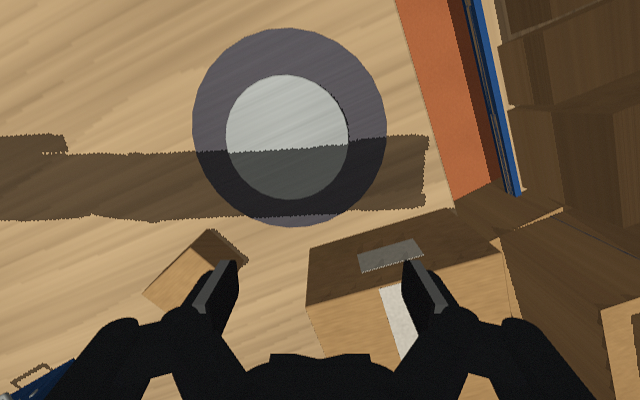

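The moves were refused, so the arm hasn't moved: this picture only shows the stool and boxes at the start pose. I'll retry with every field filled in.

apply_moves --steps '[{"x":0,"y":0,"z":0,"wx":0,"wy":0,"wz":-10.6,"claw":8.5},{"x":0,"y":0,"z":0,"wx":0,"wy":0,"wz":-10.6,"claw":8.5},{"x":0,"y":0,"z":0,"wx":0,"wy":0,"wz":-10.6,"claw":8.5}]' --squeeze 40

```text
time_s: 0.52
eef_pos: [0.2553, 0.5976, 0.4043]
orientation: [-0.079, 0.997, -0.0, -0.0]
ft_force: [1.2, 0.4, 0.6]
width: 0.085
grip_force: 0.0
```

apply_moves --steps '[{"x":-1.8,"y":-5.4,"z":0},{"x":-1.8,"y":-5.4,"z":0},{"x":-1.8,"y":-5.4,"z":0},{"x":-1.8,"y":-5.4,"z":0},{"x":-1.8,"y":-5.4,"z":0}]'

```text
validation failed for argument at $.st...
```

apply_moves --steps '[{"x":-1.8,"y":-5.4,"z":0,"wx":0,"wy":0,"wz":0,"claw":8.5},{"x":-1.8,"y":-5.4,"z":0,"wx":0,"wy":0,"wz":0,"claw":8.5},{"x":-1.8,"y":-5.4,"z":0,"wx":0,"wy":0,"wz":0,"claw":8.5},{"x":-1.8,"y":-5.4,"z":0,"wx":0,"wy":0,"wz":0,"claw":8.5},{"x":-1.8,"y":-5.4,"z":0,"wx":0,"wy":0,"wz":0,"claw":8.5}]'

```text
time_s: 1.15
eef_pos: [0.3856, 0.3424, 0.4046]
orientation: [-0.075, 0.997, 0.0, -0.0]
ft_force: [1.1, 0.7, 1.1]
width: 0.0851
grip_force: 0.0
```

apply_moves --steps '[{"x":-1.8,"y":-5.4,"z":0,"wx":0,"wy":0,"wz":0,"claw":8.5},{"x":-1.8,"y":-5.4,"z":0,"wx":0,"wy":0,"wz":0,"claw":8.5},{"x":-1.8,"y":-5.4,"z":0,"wx":0,"wy":0,"wz":0,"claw":8.5},{"x":-1.8,"y":-5.4,"z":0,"wx":0,"wy":0,"wz":0,"claw":8.5},{"x":0,"y":0,"z":0,"wx":0,"wy":0,"wz":0,"claw":8.5}]'

```text
time_s: 1.78
eef_pos: [0.4902, 0.137, 0.4048]
orientation: [-0.072, 0.997, -0.001, 0.0]
ft_force: [-0.4, 1.2, -0.3]
width: 0.085
grip_force: 0.0
```

```bash
python3 - <<'E'
from h import *
s=status.read_state();print(s['time_s'],s['eef_pos'],s['orientation'],s['joint_pos'],togo([.552,.012,.295]))
C=cam('wrist');cv2.imwrite('pics/w2.png',grab_frame('wrist'))
for k in(-.058,0,.058):
    a=np.radians(8.9);print(proj('wrist',[.552+k*np.cos(a),.012+k*np.sin(a),.148],C))
E
```

```text
1.775 [0.49022029 0.13697822 0.40476803] [-7.16274469e-02  9.97431265e-01 -5.82173960e-04  2.03239296e-04] [-0.6770939   0.03740704  0.32737031  1.81663432 -0.01123636  1.28948204
  1.36735615] [ -4.32526557 -13.23925555  10.99396524]
[158.58082042 191.86694729]
[171.22189163 254.53367699]
[182.12324023 308.5759219 ]
```

View pics/w2.png

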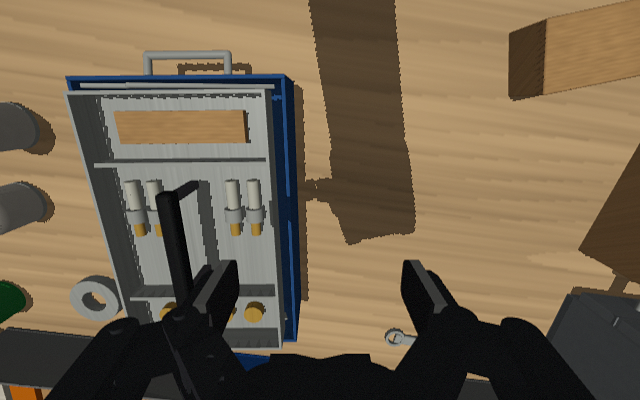

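The wrist view shows the bar's near end at (167,195) with its axis running to about (180,275) before the finger hides it. That is about 8 px right of the prediction, so I'll refine it from rays.

```bash
python3 - <<'E'
from h import *
C=cam('wrist')
im=cv2.imread('pics/w2.png').max(2)
for v in(205,225,245,265):
    r=im[v,140:230]<50; k=np.flatnonzero(r); print(v,k.min()+140,k.max()+140,len(k))
for uv in[(167,194),(180,275)]: print(ray('wrist',*uv,.148,C))
for uv in[(268.3,184.2),(275.5,237.5)]: print(ray('top',*uv,.148))
E
```

```text
205 157 178 22
225 161 182 22
245 165 186 22
265 169 229 30
[0.49479327 0.01297312 0.148     ]
[0.57121209 0.02287069 0.148     ]
[0.61001167 0.02020395 0.148     ]
[0.49595741 0.00202871 0.148     ]
```

apply_moves --steps '[{"x":-2.0,"y":-6.0,"z":0,"wx":0,"wy":0,"wz":0,"claw":8.5},{"x":-2.0,"y":-6.0,"z":0,"wx":0,"wy":0,"wz":0,"claw":8.5},{"x":0,"y":0,"z":0,"wx":0,"wy":0,"wz":0,"claw":8.5},{"x":0,"y":0,"z":0,"wx":0,"wy":0,"wz":0,"claw":8.5}]'

```text
time_s: 2.33
eef_pos: [0.5455, 0.0319, 0.4043]
orientation: [-0.076, 0.997, 0.0, -0.0]
ft_force: [-0.6, 1.1, 0.5]
width: 0.085
grip_force: 0.0
```

```bash
python3 - <<'E'
from h import *
s=status.read_state();print(s['time_s'],s['eef_pos'],s['orientation'],togo([.552,.012,.295]))
C=cam('wrist');im=grab_frame('wrist');cv2.imwrite('pics/w3.png',im)
for k in(-.058,0,.058):
    a=np.radians(8.9);print(proj('wrist',[.552+k*np.cos(a),.012+k*np.sin(a),.148],C))
E
```

```text
2.325 [0.54548544 0.03193549 0.40434259] [-7.62638940e-02  9.97087535e-01  2.71656185e-04 -4.38976721e-04] [-0.3498101  -2.07608968 10.93270936]
[293.40334188 143.2050775 ]
[295.58184173 213.17385765]
[297.4459849  273.04616988]
```

View pics/w3.png

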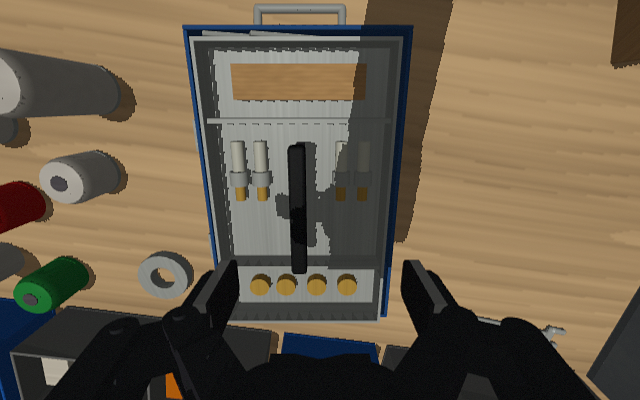

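The bar now runs (297,144)–(299,272). Its centre is about 2.4 px right of the prediction, so the handle is at about (0.552, 0.014). Next: descend and grip.

apply_moves --steps '[{"x":-0.4,"y":-1.85,"z":3,"wx":0,"wy":0,"wz":0,"claw":8.5},{"x":0,"y":0,"z":4,"wx":0,"wy":0,"wz":0,"claw":8.5},{"x":0,"y":0,"z":3.9,"wx":0,"wy":0,"wz":0,"claw":6},{"x":0,"y":0,"z":0,"wx":0,"wy":0,"wz":0,"claw":3},{"x":0,"y":0,"z":0,"wx":0,"wy":0,"wz":0,"claw":1.0}]'

```text
time_s: 3.0
eef_pos: [0.5528, 0.0137, 0.2972]
orientation: [-0.076, 0.997, 0.0, 0.001]
ft_force: [-0.4, 0.2, 0.9]
width: 0.0316
grip_force: 0.0
```

apply_moves --steps '[{"x":0,"y":0,"z":0,"wx":0,"wy":0,"wz":0,"claw":0.8},{"x":0,"y":0,"z":0,"wx":0,"wy":0,"wz":0,"claw":0.8},{"x":0,"y":0,"z":0,"wx":0,"wy":0,"wz":0,"claw":0.8}]'

```text
time_s: 3.38
eef_pos: [0.553, 0.0137, 0.2977]
orientation: [-0.076, 0.997, 0.001, 0.001]
ft_force: [-1.7, 4.4, 5.4]
width: 0.0134
grip_force: 41.9
```

```bash
python3 - <<'E'
from h import *
s=status.read_state();print(s['eef_pos'],s['orientation'],s['ft_force'],s['width'],s['grip_force'],s['joint_pos'])
R=Ro.from_quat(s['orientation']).as_matrix();print(R.round(3))
q=np.linspace(0,1.75,13);p=np.c_[12*(np.cos(.349)-np.cos(.349+q)),12*(np.sin(.349+q)-np.sin(.349))]
print(q.round(2),np.diff(p,axis=0).round(2).tolist(),p[-1])
E
```

```text
[0.55300385 0.01371736 0.29773654] [-7.60842582e-02  9.97099978e-01  8.83961705e-04  1.42781693e-03] [-1.68239669  4.37433284  5.36423218] 0.013424747000075503 41.93178355693817 [-0.49748541  0.22956832  0.4492439   1.85478979 -0.11439844  1.07922664
  1.7184549 ]
[[-0.988 -0.152  0.003]
 [-0.152  0.988  0.002]
 [-0.003  0.002 -1.   ]]
[0.   0.15 0.29 0.44 0.58 0.73 0.88 1.02 1.17 1.31 1.46 1.6  1.75] [[0.72, 1.6], [0.94, 1.47], [1.14, 1.32], [1.32, 1.14], [1.48, 0.94], [1.6, 0.71], [1.68, 0.47], [1.73, 0.22], [1.75, -0.03], [1.73, -0.28], [1.67, -0.53], [1.57, -0.77]] [17.32437341  6.26106621]
```

apply_moves --steps '[{"x":0,"y":0.35,"z":-0.8,"wx":0,"wy":0,"wz":0,"claw":0.8},{"x":0,"y":0.37,"z":-0.8,"wx":0,"wy":0,"wz":0,"claw":0.8},{"x":0,"y":0.94,"z":-1.47,"wx":0,"wy":0,"wz":0,"claw":0.8},{"x":0,"y":1.14,"z":-1.32,"wx":0,"wy":0,"wz":0,"claw":0.8},{"x":0,"y":1.32,"z":-1.14,"wx":0,"wy":0,"wz":0,"claw":0.8}]' --squeeze 60

```text
time_s: 4.0
eef_pos: [0.5467, 0.0534, 0.3523]
orientation: [-0.075, 0.997, -0.0, 0.001]
ft_force: [6.3, 2.6, -9.5]
width: 0.0132
grip_force: 61.6
```

apply_moves --steps '[{"x":0,"y":1.48,"z":-0.94,"wx":0,"wy":0,"wz":0,"claw":0.8},{"x":0,"y":1.6,"z":-0.71,"wx":0,"wy":0,"wz":0,"claw":0.8},{"x":0,"y":1.68,"z":-0.47,"wx":0,"wy":0,"wz":0,"claw":0.8},{"x":0,"y":1.73,"z":-0.22,"wx":0,"wy":0,"wz":0,"claw":0.8},{"x":0,"y":1.75,"z":0.03,"wx":0,"wy":0,"wz":0,"claw":0.8}]'

```text
time_s: 4.62
eef_pos: [0.5341, 0.1357, 0.3764]
orientation: [-0.075, 0.997, 0.001, 0.002]
ft_force: [2.1, -0.7, 3.8]
width: 0.0128
grip_force: 63.6
```

apply_moves --steps '[{"x":0,"y":1.73,"z":0.28,"wx":0,"wy":0,"wz":0,"claw":0.8},{"x":0,"y":1.67,"z":0.53,"wx":0,"wy":0,"wz":0,"claw":0.8},{"x":0,"y":1.4,"z":0.7,"wx":0,"wy":0,"wz":0,"claw":0.8},{"x":0,"y":0,"z":0,"wx":0,"wy":0,"wz":0,"claw":0.8}]'

```text
time_s: 5.12
eef_pos: [0.5266, 0.1847, 0.3605]
orientation: [-0.077, 0.997, 0.001, 0.001]
ft_force: [2.0, 5.4, 6.2]
width: 0.0125
grip_force: 63.8
```

The tray has moved 173 mm aside and 63 mm up, so it is at the open stop. Next: release, rise, and cross to the filter.

apply_moves --steps '[{"x":0,"y":0,"z":0,"wx":0,"wy":0,"wz":0,"claw":3},{"x":0,"y":0,"z":0,"wx":0,"wy":0,"wz":0,"claw":5},{"x":0,"y":0,"z":-1,"wx":0,"wy":0,"wz":0,"claw":6},{"x":0,"y":0,"z":-3,"wx":0,"wy":0,"wz":0,"claw":6},{"x":0,"y":0,"z":-3,"wx":0,"wy":0,"wz":0,"claw":8.5}]'

```text
time_s: 5.75
eef_pos: [0.5265, 0.1821, 0.4302]
orientation: [-0.075, 0.997, -0.0, -0.0]
ft_force: [0.7, -0.4, -0.2]
width: 0.0763
grip_force: 0.0
```

apply_moves --steps '[{"x":0,"y":-4,"z":0,"wx":0,"wy":0,"wz":0,"claw":8.5},{"x":0.2,"y":-5.5,"z":0,"wx":0,"wy":0,"wz":0,"claw":8.5},{"x":0.2,"y":-5.5,"z":0,"wx":0,"wy":0,"wz":0,"claw":8.5},{"x":0.2,"y":-5.5,"z":0,"wx":0,"wy":0,"wz":0,"claw":8.5},{"x":0.2,"y":-5.5,"z":0,"wx":0,"wy":0,"wz":0,"claw":8.5}]'

```text
time_s: 6.38
eef_pos: [0.5576, -0.0778, 0.4298]
orientation: [-0.075, 0.997, 0.0, 0.0]
ft_force: [0.8, -0.0, -0.7]
width: 0.0848
grip_force: 0.0
```

apply_moves --steps '[{"x":0,"y":-5.5,"z":1.5,"wx":0,"wy":0,"wz":0,"claw":8.5},{"x":0,"y":-5.5,"z":3,"wx":0,"wy":0,"wz":0,"claw":8.5},{"x":0,"y":-5.5,"z":3,"wx":0,"wy":0,"wz":0,"claw":8.5},{"x":0,"y":-2,"z":2,"wx":0,"wy":0,"wz":0,"claw":8.5},{"x":0,"y":0,"z":0,"wx":0,"wy":0,"wz":0,"claw":8.5}]'

```text
time_s: 7.0
eef_pos: [0.5847, -0.2603, 0.3329]
orientation: [-0.074, 0.997, 0.0, -0.002]
ft_force: [0.5, 0.2, 0.3]
width: 0.085
grip_force: 0.0
```

```bash
python3 - <<'E'
from h import *
s=status.read_state();print(s['time_s'],s['eef_pos'],s['orientation'],togo([.587,-.256,.195]))
C=cam('wrist');im=grab_frame('wrist');cv2.imwrite('pics/w4.png',np.vstack([im,cv2.resize(grab_frame('top')[80:300,100:452],(640,400))])[:, :][::1] if 0 else im)
cv2.imwrite('pics/t4.png',cv2.resize(grab_frame('top')[80:300,150:502],None,fx=2,fy=2))
print(proj('wrist',[.587,-.256,.064],C))
E
```

```text
7.0 [ 0.58474049 -0.26025666  0.33285466] [-7.38078113e-02  9.97271097e-01  5.47604527e-05 -1.66199672e-03] [-0.33173784  0.38287738 13.78458091]
[324.66189082 208.23323002]
```

View pics/w4.png

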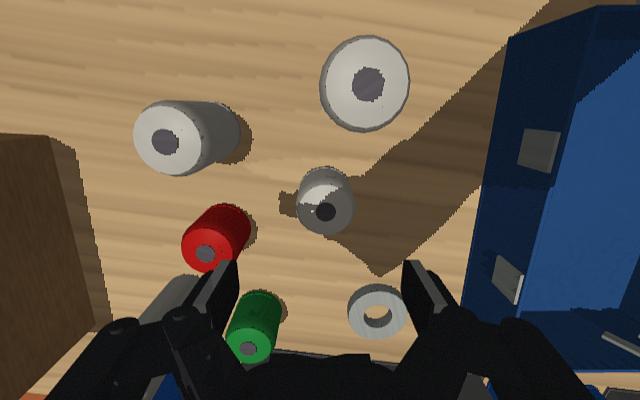

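View pics/t4.png

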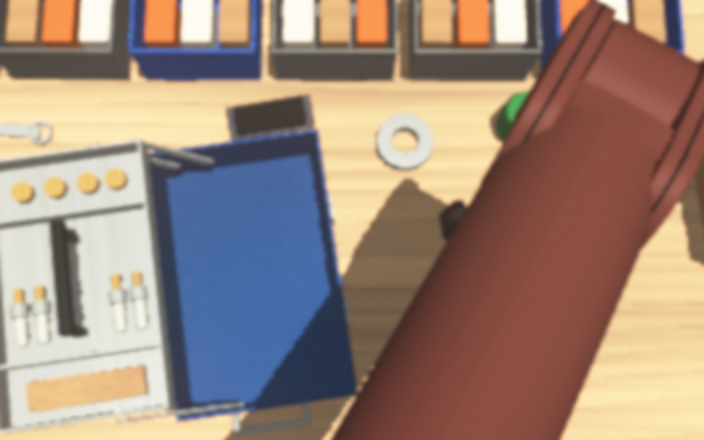

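In the wrist view, the short filter's hub is at (326,212), 4 px from the prediction. The red and green look-alikes at (205,252) and (249,348) are clear of the fingers. The top view shows the tray resting open and the compartment empty.

apply_moves --steps '[{"x":-0.6,"y":0.4,"z":3,"wx":0,"wy":0,"wz":0,"claw":8.5},{"x":0,"y":0,"z":4,"wx":0,"wy":0,"wz":0,"claw":8.5},{"x":0,"y":0,"z":4,"wx":0,"wy":0,"wz":0,"claw":8.5},{"x":0,"y":0,"z":2.5,"wx":0,"wy":0,"wz":0,"claw":8.5},{"x":0,"y":0,"z":0,"wx":0,"wy":0,"wz":0,"claw":8.5}]' --squeeze 40

```text
time_s: 7.72
eef_pos: [0.5912, -0.2517, 0.1987]
orientation: [-0.077, 0.997, 0.001, -0.001]
ft_force: [0.4, -0.3, -0.3]
width: 0.0856
grip_force: 0.0
```

apply_moves --steps '[{"x":0,"y":0,"z":0.3,"wx":0,"wy":0,"wz":0,"claw":7},{"x":0,"y":0,"z":0,"wx":0,"wy":0,"wz":0,"claw":6},{"x":0,"y":0,"z":0,"wx":0,"wy":0,"wz":0,"claw":5},{"x":0,"y":0,"z":0,"wx":0,"wy":0,"wz":0,"claw":5},{"x":0,"y":0,"z":0,"wx":0,"wy":0,"wz":0,"claw":5}]'

```text
time_s: 8.35
eef_pos: [0.5916, -0.2538, 0.1978]
orientation: [-0.076, 0.997, -0.0, 0.001]
ft_force: [-1.2, 1.8, 6.1]
width: 0.0552
grip_force: 42.2
```

apply_moves --steps '[{"x":0,"y":0,"z":-1,"wx":0,"wy":0,"wz":0,"claw":5},{"x":0,"y":0,"z":-4,"wx":0,"wy":0,"wz":0,"claw":5},{"x":0,"y":0,"z":-5,"wx":0,"wy":0,"wz":0,"claw":5},{"x":0,"y":0,"z":-4,"wx":0,"wy":0,"wz":0,"claw":5},{"x":0,"y":2.5,"z":0,"wx":0,"wy":0,"wz":0,"claw":5}]'

```text
time_s: 8.98
eef_pos: [0.5873, -0.2316, 0.3408]
orientation: [-0.074, 0.997, -0.002, 0.003]
ft_force: [-0.0, 0.1, -2.1]
width: 0.0555
grip_force: 43.0
```

apply_moves --steps '[{"x":0,"y":4.5,"z":0,"wx":0,"wy":0,"wz":0,"claw":5},{"x":0,"y":5,"z":0,"wx":0,"wy":0,"wz":0,"claw":5},{"x":0,"y":5,"z":0,"wx":0,"wy":0,"wz":0,"claw":5},{"x":-0.1,"y":5,"z":0,"wx":0,"wy":0,"wz":0,"claw":5},{"x":0,"y":3,"z":0,"wx":0,"wy":0,"wz":0,"claw":5}]'

```text
time_s: 9.6
eef_pos: [0.5537, -0.0038, 0.3368]
orientation: [-0.077, 0.997, 0.0, 0.0]
ft_force: [-0.7, 0.1, -0.9]
width: 0.055
grip_force: 43.1
```

apply_moves --steps '[{"x":0,"y":0,"z":0,"wx":0,"wy":0,"wz":0,"claw":5},{"x":0,"y":0,"z":0,"wx":0,"wy":0,"wz":0,"claw":5}]'

```text
time_s: 9.85
eef_pos: [0.5543, -0.0073, 0.3366]
orientation: [-0.075, 0.997, -0.0, 0.0]
ft_force: [0.3, -0.6, -1.3]
width: 0.0553
grip_force: 43.1
```

```bash
python3 - <<'E'
from h import *
s=status.read_state();print(s['eef_pos'],s['orientation'],s['width'],s['ft_force'],togo([.555,-.006,.2018]))
R=Ro.from_quat(s['orientation']).as_matrix();print(R.round(4))
im=grab_frame('wrist');cv2.imwrite('pics/w5.png',im)
E
```

```text
[ 0.55428887 -0.00734556  0.33664305] [-7.50864756e-02  9.97176972e-01 -2.06818796e-04  2.55181856e-04] 0.05533385145710344 [ 0.31280783 -0.56921215 -1.32684329] [-0.0840176   0.12846857 13.48428977]
[[-9.887e-01 -1.497e-01  5.000e-04]
 [-1.497e-01  9.887e-01 -4.000e-04]
 [-5.000e-04 -5.000e-04 -1.000e+00]]
```

View pics/w5.png

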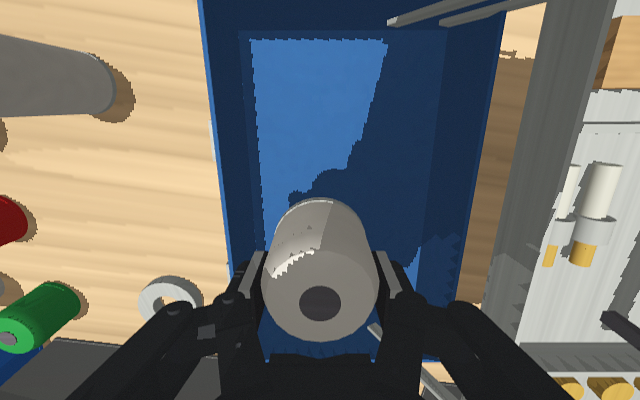

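The filter is held upright between the pads (hub at (320,303)) over the compartment. The left finger and wall are clear, so I lower it, finishing slowly.

apply_moves --steps '[{"x":0,"y":0.1,"z":2,"wx":0,"wy":0,"wz":0,"claw":5},{"x":0,"y":0,"z":3,"wx":0,"wy":0,"wz":0,"claw":5},{"x":0,"y":0,"z":3,"wx":0,"wy":0,"wz":0,"claw":5},{"x":0,"y":0,"z":2.5,"wx":0,"wy":0,"wz":0,"claw":5},{"x":0,"y":0,"z":1.5,"wx":0,"wy":0,"wz":0,"claw":5}]'

```text
time_s: 10.52
eef_pos: [0.5539, -0.0067, 0.2151]
orientation: [-0.075, 0.997, -0.0, -0.001]
ft_force: [-0.3, 0.2, -0.3]
width: 0.0553
grip_force: 43.1
```

apply_moves --steps '[{"x":0,"y":0,"z":0.6,"wx":0,"wy":0,"wz":0,"claw":5},{"x":0,"y":0,"z":0.3,"wx":0,"wy":0,"wz":0,"claw":5},{"x":0,"y":0,"z":0.2,"wx":0,"wy":0,"wz":0,"claw":5},{"x":0,"y":0,"z":0,"wx":0,"wy":0,"wz":0,"claw":5}]'

```text
time_s: 11.02
eef_pos: [0.5544, -0.0054, 0.2056]
orientation: [-0.076, 0.997, 0.0, 0.0]
ft_force: [-0.6, 0.3, -1.6]
width: 0.0553
grip_force: 43.1
```

Bottom should touch at about z = 0.202.

apply_moves --steps '[{"x":0,"y":0,"z":0.15,"wx":0,"wy":0,"wz":0,"claw":5},{"x":0,"y":0,"z":0.1,"wx":0,"wy":0,"wz":0,"claw":5},{"x":0,"y":0,"z":0,"wx":0,"wy":0,"wz":0,"claw":5}]'

```text
time_s: 11.4
eef_pos: [0.5541, -0.0054, 0.2026]
orientation: [-0.076, 0.997, -0.0, -0.0]
ft_force: [-0.4, 0.0, -1.1]
width: 0.0555
grip_force: 43.1
```

apply_moves --steps '[{"x":0,"y":0,"z":0.1,"wx":0,"wy":0,"wz":0,"claw":5},{"x":0,"y":0,"z":0,"wx":0,"wy":0,"wz":0,"claw":5}]'

```text
time_s: 11.65
eef_pos: [0.5542, -0.0054, 0.2018]
orientation: [-0.075, 0.997, 0.0, 0.0]
ft_force: [-1.6, 0.4, 1.7]
width: 0.0553
grip_force: 43.4
```

Contact. Opening in stages, then rising.

apply_moves --steps '[{"x":0,"y":0,"z":0.05,"wx":0,"wy":0,"wz":0,"claw":5.4},{"x":0,"y":0,"z":0,"wx":0,"wy":0,"wz":0,"claw":5.8},{"x":0,"y":0,"z":0,"wx":0,"wy":0,"wz":0,"claw":6.4},{"x":0,"y":0,"z":0,"wx":0,"wy":0,"wz":0,"claw":7.4},{"x":0,"y":0,"z":0,"wx":0,"wy":0,"wz":0,"claw":7.8}]' --squeeze 20

```text
time_s: 12.28
eef_pos: [0.5542, -0.0054, 0.2011]
orientation: [-0.076, 0.997, -0.0, -0.0]
ft_force: [-0.4, -1.0, 0.2]
width: 0.0783
grip_force: 0.0
```

apply_moves --steps '[{"x":0,"y":0,"z":-1,"wx":0,"wy":0,"wz":0,"claw":7.8},{"x":0,"y":0,"z":-3,"wx":0,"wy":0,"wz":0,"claw":7.8},{"x":0,"y":0,"z":-5,"wx":0,"wy":0,"wz":0,"claw":7.8},{"x":0,"y":0,"z":-6,"wx":0,"wy":0,"wz":0,"claw":7.8},{"x":0,"y":0,"z":-6,"wx":0,"wy":0,"wz":0,"claw":7.8}]'

```text
time_s: 12.9
eef_pos: [0.5537, -0.0057, 0.4138]
orientation: [-0.075, 0.997, 0.0, 0.0]
ft_force: [0.6, -0.5, 0.4]
width: 0.0779
grip_force: 0.0
```

apply_moves --steps '[{"x":0,"y":0,"z":-2,"wx":0,"wy":0,"wz":0,"claw":7.8},{"x":0,"y":0,"z":0,"wx":0,"wy":0,"wz":0,"claw":7.8}]'

```text
time_s: 13.15
eef_pos: [0.5543, -0.0057, 0.4333]
orientation: [-0.075, 0.997, 0.0, 0.002]
ft_force: [0.7, 0.1, -0.0]
width: 0.0778
grip_force: 0.0
```

```bash
python3 - <<'E'
from h import *
s=status.read_state();print(s['eef_pos'],s['orientation'],togo([.5266,.1847,.3605]))
im=grab_frame('wrist');cv2.imwrite('pics/w6.png',im);print(proj('wrist',[.554,-.006,.068]))
E
```

```text
[ 0.55434817 -0.00571047  0.43333746] [-7.54160572e-02  9.97150320e-01  3.40095117e-04  1.88192741e-03] [-0.09284846 19.2389175   7.29174069]
[319.74593006 177.53628187]
```

View pics/w6.png

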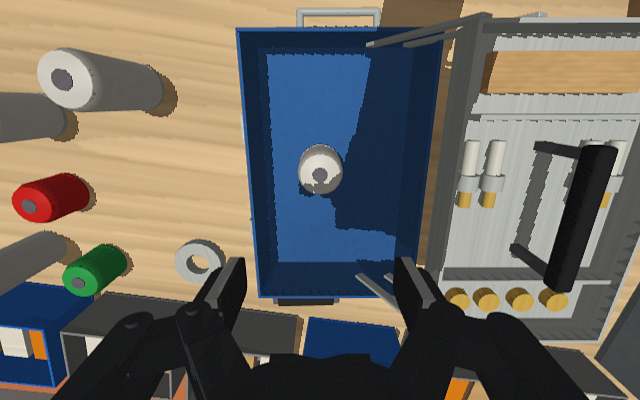

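The filter stands upright on the compartment floor, hub at (320,173). Next: return to the handle.

apply_moves --steps '[{"x":0,"y":4,"z":0,"wx":0,"wy":0,"wz":0,"claw":7.8},{"x":0,"y":5,"z":0,"wx":0,"wy":0,"wz":0,"claw":7.8},{"x":0,"y":5,"z":0,"wx":0,"wy":0,"wz":0,"claw":7.8},{"x":-0.1,"y":5.2,"z":0,"wx":0,"wy":0,"wz":0,"claw":7.8},{"x":0,"y":0,"z":0,"wx":0,"wy":0,"wz":0,"claw":7.8}]'

```text
time_s: 13.82
eef_pos: [0.5246, 0.1894, 0.4289]
orientation: [-0.079, 0.997, -0.0, -0.002]
ft_force: [-0.1, 0.0, -0.6]
width: 0.0776
grip_force: 0.0
```

apply_moves --steps '[{"x":0,"y":0,"z":3,"wx":0,"wy":0,"wz":0,"claw":7.8},{"x":0,"y":0,"z":2.5,"wx":0,"wy":0,"wz":0,"claw":7.8},{"x":0,"y":0,"z":1.7,"wx":0,"wy":0,"wz":0,"claw":7.8},{"x":0,"y":0,"z":0,"wx":0,"wy":0,"wz":0,"claw":5}]'

```text
time_s: 14.32
eef_pos: [0.5259, 0.1839, 0.3576]
orientation: [-0.075, 0.997, -0.001, -0.001]
ft_force: [-0.3, 0.1, 0.7]
width: 0.0617
grip_force: 0.0
```

apply_moves --steps '[{"x":0,"y":0,"z":0,"wx":0,"wy":0,"wz":0,"claw":3},{"x":0,"y":0,"z":0,"wx":0,"wy":0,"wz":0,"claw":1.5},{"x":0,"y":0,"z":0,"wx":0,"wy":0,"wz":0,"claw":0.8},{"x":0,"y":0,"z":0,"wx":0,"wy":0,"wz":0,"claw":0.8},{"x":0,"y":0,"z":0,"wx":0,"wy":0,"wz":0,"claw":0.8}]' --squeeze 60

```text
time_s: 14.95
eef_pos: [0.5264, 0.1851, 0.36]
orientation: [-0.076, 0.997, 0.001, 0.001]
ft_force: [-1.9, 1.9, 6.5]
width: 0.0127
grip_force: 60.3
```

apply_moves --steps '[{"x":0,"y":-0.78,"z":-0.39,"wx":0,"wy":0,"wz":0,"claw":0.8},{"x":0,"y":-0.79,"z":-0.38,"wx":0,"wy":0,"wz":0,"claw":0.8},{"x":0,"y":-1.67,"z":-0.53,"wx":0,"wy":0,"wz":0,"claw":0.8},{"x":0,"y":-1.73,"z":-0.28,"wx":0,"wy":0,"wz":0,"claw":0.8},{"x":0,"y":-1.75,"z":-0.03,"wx":0,"wy":0,"wz":0,"claw":0.8}]'

```text
time_s: 15.58
eef_pos: [0.5367, 0.1175, 0.3762]
orientation: [-0.076, 0.997, 0.0, 0.001]
ft_force: [2.4, 2.3, 0.2]
width: 0.013
grip_force: 59.5
```

apply_moves --steps '[{"x":0,"y":-1.73,"z":0.22,"wx":0,"wy":0,"wz":0,"claw":0.8},{"x":0,"y":-1.68,"z":0.47,"wx":0,"wy":0,"wz":0,"claw":0.8},{"x":0,"y":-1.6,"z":0.71,"wx":0,"wy":0,"wz":0,"claw":0.8},{"x":0,"y":-1.48,"z":0.94,"wx":0,"wy":0,"wz":0,"claw":0.8},{"x":0,"y":-1.32,"z":1.14,"wx":0,"wy":0,"wz":0,"claw":0.8}]'

```text
time_s: 16.2
eef_pos: [0.5485, 0.0399, 0.3396]
orientation: [-0.075, 0.997, -0.0, 0.001]
ft_force: [8.1, 3.9, -5.7]
width: 0.0124
grip_force: 58.9
```

apply_moves --steps '[{"x":0,"y":-0.57,"z":0.66,"wx":0,"wy":0,"wz":0,"claw":0.8},{"x":0,"y":-0.57,"z":0.66,"wx":0,"wy":0,"wz":0,"claw":0.8},{"x":0,"y":-0.47,"z":0.73,"wx":0,"wy":0,"wz":0,"claw":0.8},{"x":0,"y":-0.47,"z":0.74,"wx":0,"wy":0,"wz":0,"claw":0.8},{"x":0,"y":0,"z":0,"wx":0,"wy":0,"wz":0,"claw":0.8}]'

```text
time_s: 16.82
eef_pos: [0.5517, 0.02, 0.3112]
orientation: [-0.075, 0.997, -0.0, 0.0]
ft_force: [9.2, 1.9, -5.0]
width: 0.0132
grip_force: 58.9
```

apply_moves --steps '[{"x":-0.05,"y":-0.32,"z":0.6,"wx":0,"wy":0,"wz":0,"claw":0.8},{"x":-0.05,"y":-0.28,"z":0.6,"wx":0,"wy":0,"wz":0,"claw":0.8},{"x":0,"y":0,"z":0.2,"wx":0,"wy":0,"wz":0,"claw":0.8},{"x":0,"y":0,"z":0,"wx":0,"wy":0,"wz":0,"claw":0.8}]'

```text
time_s: 17.32
eef_pos: [0.5529, 0.0142, 0.2977]
orientation: [-0.075, 0.997, -0.0, -0.001]
ft_force: [4.4, 1.6, -5.5]
width: 0.0129
grip_force: 58.9
```

Nearly the home reading, but the weight is still partly carried, so I ease it down and release.

apply_moves --steps '[{"x":0,"y":-0.05,"z":0.1,"wx":0,"wy":0,"wz":0,"claw":0.8},{"x":0,"y":0,"z":0.1,"wx":0,"wy":0,"wz":0,"claw":0.8},{"x":0,"y":0,"z":0,"wx":0,"wy":0,"wz":0,"claw":0.8}]'

```text
time_s: 17.7
eef_pos: [0.553, 0.014, 0.2973]
orientation: [-0.076, 0.997, 0.0, -0.0]
ft_force: [-2.8, 1.0, 7.8]
width: 0.0129
grip_force: 60.9
```

apply_moves --steps '[{"x":0,"y":0,"z":0,"wx":0,"wy":0,"wz":0,"claw":3},{"x":0,"y":0,"z":0,"wx":0,"wy":0,"wz":0,"claw":5.5},{"x":0,"y":0,"z":0,"wx":0,"wy":0,"wz":0,"claw":6},{"x":0,"y":0,"z":-2,"wx":0,"wy":0,"wz":0,"claw":6},{"x":0,"y":0,"z":-4,"wx":0,"wy":0,"wz":0,"claw":6}]'

```text
time_s: 18.32
eef_pos: [0.5526, 0.0141, 0.3558]
orientation: [-0.076, 0.997, -0.0, -0.002]
ft_force: [1.4, 0.4, 1.3]
width: 0.06
grip_force: 0.0
```

apply_moves --steps '[{"x":1,"y":0,"z":-5,"wx":0,"wy":0,"wz":0,"claw":6},{"x":2,"y":4,"z":-2,"wx":0,"wy":0,"wz":0,"claw":6},{"x":0,"y":5,"z":0,"wx":0,"wy":0,"wz":0,"claw":6},{"x":0,"y":3,"z":0,"wx":0,"wy":0,"wz":0,"claw":6},{"x":0,"y":0,"z":0,"wx":0,"wy":0,"wz":0,"claw":6}]'

```text
time_s: 18.95
eef_pos: [0.5048, 0.1308, 0.4263]
orientation: [-0.078, 0.997, 0.0, -0.0]
ft_force: [0.1, -1.6, -0.1]
width: 0.0602
grip_force: 0.0
```

```bash
python3 - <<'E'
from h import *
s=status.read_state();print(s['time_s'],s['eef_pos'])
C=cam('wrist');im=grab_frame('wrist');cv2.imwrite('pics/w7.png',im)
for k in(-.058,.058):
    a=np.radians(8.7);print(proj('wrist',[.552+k*np.cos(a),.0137+k*np.sin(a),.148],C))
E
```

```text
18.95 [0.50480488 0.1308136  0.42632969]
[179.97280894 168.86337008]
[197.60582765 282.39180398]
```

View pics/w7.png

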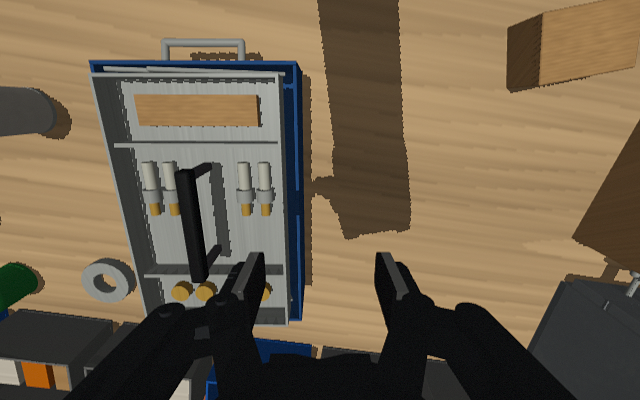

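The tray sits home in the box: its bar, (184,171) to (199,280), matches the predicted home position, and at the last grip the handle read the same height as at the start. The gripper is clear.

```bash
python3 -c "
from rig import env
print(env.hand_in())"
```

```text
the job is handed in; nothing more can be done
None
```

The short white filter was stood upright on the compartment floor, the tray was swung back fully home over it, and the job was handed in at about 19 s; the hand-in returned no verdict.

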